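# Lock out the isolator, then pull the fuse carrier

## Robot

A 6-joint arm with a two-finger parallel gripper is mounted at the origin on the work surface. World frame = base frame: x ahead of the robot, y to its left, z up, the work surface at z = 0. Lengths are in m, angles in rad, forces in N, time in s.
With the tool pointing down it reaches from about 0.35 to 0.85 m from the base axis. Payload 8.1 kg.
Tool frame: the origin (TCP) lies on the front face of the gripper's body, between the roots of the fingers; the fingertips stand 84 mm ahead of it and the grasp point (between the pads) lies 65 mm ahead of it; x points along the fingers, y is the direction in which the jaws open and shut, and the axes are right-handed (so a half turn about x gives the same grasp; the last joint's range is limited). The gripper opens to 93 mm and grips with 3 to 60 N. Pads are 15 mm wide; open, the fingers measure 128 mm over their backs; the gripper's body (75 mm by 188 mm) begins 65 mm behind the grasp point.
Start: joints at [-1.288, 0.13, 1.488, -0, 1.523, -0.085], TCP at [0.216, -0.56, 0.303] pointing down, gripper open.
Joint ranges: [-2.96, 2.96], [-0.89, 2.26], [0.02, 2.5], [-1.34, 4.48], [0, 2.73], [-2.66, 2.66]. Speed limits (rad/s): [2.39, 2.39, 2.79, 3.14, 3.14, 3.14].

## Interface

Orientations are given as a rotation vector (axis times angle).
In Python, from plant import telemetry, read_camera, camera_params, robot gives the robot as it stands.
- The arm moves only by the tool step_arm, never from a script. Its argument "commands" is a list of rows, each an object with "xyz": the shift along the tool's x, y, z in mm, a list of three; "turn": the turn, a rotation vector about the tool's x, y, z in rad, a list of three; "grip": the finger opening in mm, from 0 to 93. In form: [{"xyz": [dx, dy, dz], "turn": [ax, ay, az], "grip": grip}, ...]. A call has 1 to 12 rows; each row is the pose to reach, as a shift and turn from the pose commanded when the call began, along the tool's axes at that moment; what a row does not reach only later rows make up. A row lasts 1/8 s, in which the tool goes at most 62.5 mm and 10.7 degrees, less where a joint would pass 70% of its speed; a pose out of reach is approached as far as the arm can. A call with a gripper value outside its range is refused whole. The fingers move at their own pace and stop on an object; "force" is the grip in N (left out, the last holds). Time passes only in rows, so rows that repeat a pose let the fingers close. It gives the time, the measured TCP pose, the force and the opening at its end, in the units of the state.
- telemetry.read_state(): the state, without advancing time (a new reading comes with each control period).
- read_camera(name): name is "scene" or "top" or "wrist"; returns the picture (420x560x3 uint8, red, green, blue); there is no depth.
- camera_params(name): a dict with "mtx" (3x3 intrinsics, pixels), "rvec" (rotation vector, rad) and "tvec" (3), from world to camera coordinates, as OpenCV has them. Camera axes: x right, y down, z forward; pixel columns grow to the right and rows downward; lengths in m; the calibration is good to about 2 mm. A picture is of the moment at which its call begins: read the wrist's pose just before it. camera_params takes no time and is no camera call; for the wrist camera it gives the pose at the moment of the call.
- robot.close_job(): hands the job in, once; it reports no verdict.
The state is a dict: "t": time; "q": joint angles; "dq": joint speeds; "joint_torque": joint torques, N m; "tool_pos": TCP position; "orientation": TCP orientation; "force": force on the tool from outside, world axes, zero at the start; "wrist_torque": the same for the moment, N m; "opening": finger opening in m.
Only numpy, scipy, OpenCV 4.12 (cv2) and the standard library are available. Lean on these libraries where they do the work, as an engineer would, in place of code of your own. Each camera call takes 0.05 s, during which the arm holds its last target. There are 200 camera calls.

## Task

Lock out the switched-off isolator: take the yellow-handled lock pin from its wooden stand, put it fully home down through the hole in the red lever tab and the lug below it, with its collar on the tab, and let go. Then pinch the two side catches of the orange fuse carrier together, draw it straight up out of the fuse board and finish while still holding it there, catches squeezed, upright and at rest, with its foot at least 5 cm above the top of the board; leave the pin in, the other two carriers seated and everything else where it is.

Things in the scene. Friction and masses are not known exactly. Their poses are not given: they have to be found in the camera images.
- lock_pin: loose, 60 g, upright in its stand. Origin at the lower tip, z up the pin. Steel shaft 8 mm thick, 0 to 40 mm, tapered over the last 3 mm; collar 20 mm across, 40 to 44 mm; flat yellow handle 44 to 72 mm, 30 mm along x, 14 mm thick along y (grasp across y). In the stand the collar rests on its top with 40 mm of shaft in the hole: draw it straight up.
- pin_stand: fixed wooden block 42 x 42 x 45 mm high with a 9.5 mm hole from above, 42 mm deep; origin under its centre, z up
- isolator: fixed grey isolator box 90 (x) x 110 (y) x 46 mm high, origin under its centre, z up. On top a black pivot drum 32 mm across, up to 64 mm high; from it the red lever, which does not move, runs toward -x and ends in the red tab in front of the box.
- isolator_hole (a point): centre of the lock hole's mouth, on top of the red tab, 58 mm above the table, 65 mm along -x from the isolator's origin. Vertical, 12 mm wide, 1.5 mm chamfer, through the red tab (36 x 36 x 6 mm) and, 6 mm below it, a steel lug of the same size; free space below to the table. Pin home: collar on the tab, tip 40 mm below this point.
- fuse_board: fixed grey board 170 (x) x 84 (y) x 48 mm high, origin under its centre, z up. Three bays along its x, 50 mm apart, each with a fuse carrier (orange, blue, white in any order) with about 1 mm of play; a seated carrier's origin is 8 mm above the table.
- carrier_orange: loose, ~160 g, 30 (x) x 80 mm high; origin under its centre, axes as the board's, z up. Black sprung catches on its +y and -y sides, 22 mm wide: pads 46 to 76 mm above the origin, outer faces 56 mm apart (42 when fully pressed). Hooks lock it in the board until both are pressed in 4+ mm. Seated, the board's top is 40 mm above the origin; drawn straight up 40 mm its foot is clear.
- catch_left (a joint): travel of the orange carrier's +y catch: 0 out (locked), 0.007 m fully pressed in against its stop; spring about 2 N at the start of travel, 5 N at the end, stop then carries any firm grip
- catch_right (a joint): the same for the -y catch
- carrier_blue: blue fuse carrier, the same shape and size as the orange one, in another bay of the fuse board; it must stay seated. Origin and axes as for the orange one
- carrier_white: white fuse carrier, the same shape and size as the orange one, in another bay of the fuse board; it must stay seated. Origin and axes as for the orange one
- screwdriver: red-handled screwdriver lying on the table, a bystander
- wrench: steel wrench lying on the table, a bystander
- multimeter: green hand-held meter, 150 x 78 x 34 mm high, lying on its back, a bystander; origin under its centre
- mug: blue mug, 95 mm high, radius 40 mm, a bystander; origin under its centre
- spare_fuse: white ceramic cartridge 50 mm long, 20 mm thick, lying in the blue tray, a bystander
- jar: glass jar with steel cap, 80 mm high, radius 35 mm, a bystander; origin under its centre

How it is judged:
On the way, in this order (a step that is already met when the one before it is completed fails the run):
1. the lock pin is fully home through the tab and lug and let go (z of lock_pin in the frame of isolator_hole below -0.036 m and horizontal distance between lock_pin and isolator_hole below 0.006 m and angle between lock_pin's own z axis and vertical below 0.12 rad and contact force between the fingers and lock_pin below 0.1 N), for 0.3 s.
2. the orange carrier is drawn up out of the board by its squeezed catches (z of carrier_orange in the frame of fuse_board above 0.09 m and value of joint each of catch_left, catch_right above 0.004 m and contact force between the fingers and carrier_orange above 2 N and contact force between carrier_orange and fuse_board below 0.1 N), for 0.2 s.
At the end, for the whole second after the job is handed in: Pin tip 36+ mm below the hole's mouth, within 6 mm of its axis, 0.12 rad of upright, released. Orange carrier held by the fingers (2+ N), catches in 4+ mm, foot 42+ mm over the board's top, within 0.25 rad of upright, under 0.03 m/s, touching nothing else. Other carriers within 6 mm (all of step 1 and all of step 2 and contact force between carrier_orange and isolator below 0.1 N and contact force between carrier_orange and carrier_blue below 0.1 N and contact force between carrier_orange and carrier_white below 0.1 N and angle between carrier_orange's own z axis and vertical below 0.25 rad and linear speed of carrier_orange below 0.03 m/s and distance of each of carrier_blue, carrier_white from where it was at the start of the episode below 0.006 m); the arm keeps its last pose, push and grip.
It fails at once if the orange carrier is raised 15 mm or more while the pin is not home (z of carrier_orange in the frame of fuse_board above 0.023 m and not (z of lock_pin in the frame of isolator_hole below -0.036 m and horizontal distance between lock_pin and isolator_hole below 0.006 m and angle between lock_pin's own z axis and vertical below 0.12 rad)).
It fails at once if another carrier is moved more than 8 mm (distance of any of carrier_blue, carrier_white from where it was at the start of the episode above 0.008 m).
It fails at once if a bystander is pushed more than 30 mm (distance of any of screwdriver, wrench, multimeter, mug, spare_fuse, jar from where it was at the start of the episode above 0.03 m).
It also fails if it takes over 69 s, if anything falls off the work surface, if the arm or the gripper's body presses on something with over 40 N, if the wrist force passes 120 N, or if a joint passes its speed limit or range.

## Working session

There is one attempt and no reset: what is moved stays moved. The work goes in short steps, Python scripts to look and compute and a tool call to move; the robot and the scene stay as the last step left them, time stands still between calls to the robot, and variables do not carry over. Pictures are saved under pics/ and viewed, about 8 in all and at most 12, crops included, and the job is handed in when it is done.

Besides the shell and the picture viewer there is one more tool, called after "Request:" as a command line: name --argument value ..., lists and objects as JSON in quotes. step_arm: Moves the arm, as the interface text tells. Its arguments: {"type":"object","properties":{"commands":{"type":"array"},"force":{"type":"number"}},"required":["commands"]}

```bash
ls; mkdir -p pics; python3 - <<'E'
from plant import telemetry, read_camera, camera_params, robot
import cv2,numpy as np
for n in ("top","scene"):
    im=read_camera(n); cv2.imwrite(f"pics/{n}0.png",cv2.resize(im[:,:,::-1],None,fx=1.42,fy=1.42,interpolation=cv2.INTER_CUBIC)); cv2.imwrite(f"pics/{n}_raw.png",im[:,:,::-1])
    p=camera_params(n); R=cv2.Rodrigues(p["rvec"])[0]; print(n,p["mtx"].tolist(),(-R.T@p["tvec"].reshape(3)).round(3),R.round(2).tolist())
s=telemetry.read_state(); print(s)
E
```

```text
pics
top [[502.331308291579, 0.0, 270.39081150747904], [0.0, 502.331308291579, 208.33933489952747], [0.0, 0.0, 1.0]] [0.441 0.081 1.372] [[0.02, -1.0, 0.01], [-1.0, -0.02, -0.07], [0.07, -0.01, -1.0]]
scene [[520.691941846209, 0.0, 281.9509284580875], [0.0, 520.691941846209, 212.16342491071114], [0.0, 0.0, 1.0]] [ 1.568 -0.434  0.844] [[0.45, 0.89, -0.03], [0.49, -0.27, -0.83], [-0.75, 0.37, -0.56]]
{'t': 0.1, 'q': array([-1.28838329e+00,  1.31111582e-01,  1.48914846e+00,  2.26425162e-05,
        1.52302162e+00, -8.54146041e-02]), 'dq': array([ 7.48624484e-04, -2.00627410e-03, -5.19573923e-03, -1.87210018e-04,
        4.34673708e-05, -2.29408162e-04]), 'joint_torque': array([ 9.64026476e-04, -5.61340463e+01, -4.93097699e+01,  7.70353130e-02,
        2.91773910e-02, -4.92283027e-05]), 'tool_pos': array([ 0.21566814, -0.55949976,  0.30178878]), 'orientation': array([ 2.02118047,  0.37772808, -2.02147569]), 'force': array([-0.97517707, -0.05421183,  0.07032083]), 'wrist_torque': array([-0.02412095, -0.02282068, -0.04255037]), 'opening': 0.09305255159759684}
```

View pics/top0.png

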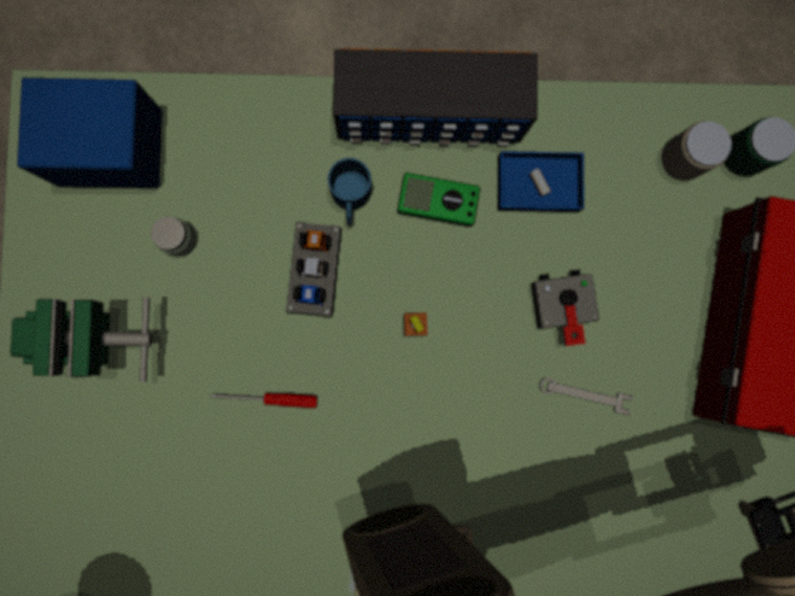

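View pics/scene0.png

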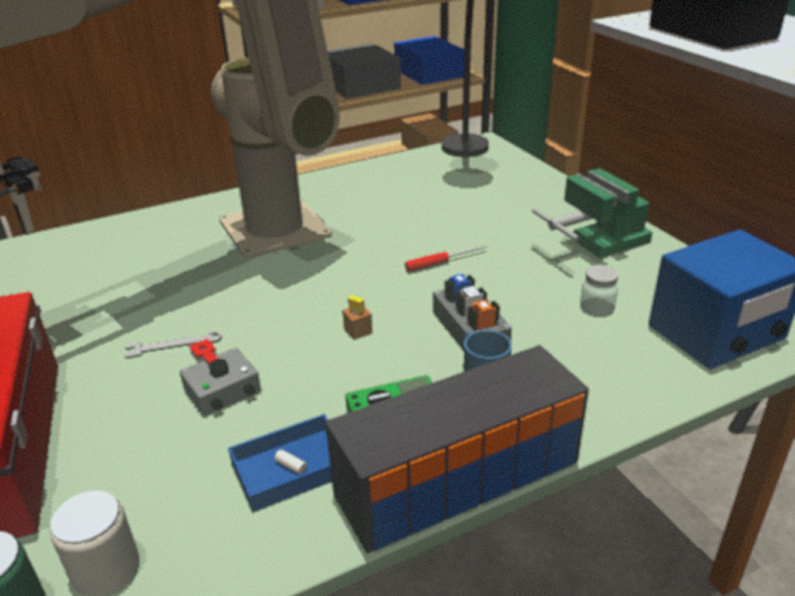

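The top view (scaled 1.42) shows the pin on its stand at about (416,324), the tab hole at (573,337) and the orange carrier at (316,239). The blue mug's handle is close by at (349,220). The scene view confirms this layout.

```bash
cat > h.py <<'E'
from plant import telemetry, read_camera, camera_params, robot
import cv2,numpy as np
from scipy.spatial.transform import Rotation as Ro
def proj(p,X):
    return cv2.projectPoints(np.array(X,float).reshape(-1,3),p["rvec"],p["tvec"],p["mtx"],None)[0].reshape(-1,2)
def back(p,uv,z):
    R=cv2.Rodrigues(p["rvec"])[0]; c=-R.T@np.asarray(p["tvec"]).reshape(3)
    d=R.T@np.linalg.solve(p["mtx"],[uv[0],uv[1],1]); return c+d*(z-c[2])/d[2]
def T():
    s=telemetry.read_state(); return s,Ro.from_rotvec(s["orientation"]),s["tool_pos"]
def plan(target,jaw_yaw):
    "shift in mm in tool axes and turn to get TCP at target, pointing down, tool y along jaw_yaw (mod pi)"
    s,R,p=T(); best=None
    for k in (0,np.pi):
        a=jaw_yaw+k; x=np.array([0,0,-1.]); y=np.array([np.cos(a),np.sin(a),0]); z=np.cross(x,y)
        Rt=Ro.from_matrix(np.c_[x,y,z]); v=(R.inv()*Rt).as_rotvec()
        if best is None or np.linalg.norm(v)<np.linalg.norm(best): best=v
    return (R.inv().apply(np.array(target)-p)*1000).round(1), best.round(4)
E
python3 - <<'E'
from h import *
p=camera_params("top"); f=lambda u,v,z:print(back(p,(u/1.42,v/1.42),z).round(4))
f(416,324,.077);f(573,337,.058);f(568,297,.064);f(316,239,.088);f(314,267,.088);f(311,294,.088);f(350,185,.095);f(349,220,.05)
s,R,q=T(); print(R.as_matrix().round(3),q)
w=camera_params("wrist"); Rw=cv2.Rodrigues(w["rvec"])[0]; c=-Rw.T@np.asarray(w["tvec"]).reshape(3)
print("cam in tool",R.inv().apply(c-q).round(3),(Rw@R.as_matrix()).round(3),w["mtx"])
E
```

```text
[0.4849 0.0055 0.077 ]
[ 0.4663 -0.2859  0.058 ]
[ 0.5397 -0.2753  0.064 ]
[0.6357 0.1894 0.088 ]
[0.5846 0.1919 0.088 ]
[0.5355 0.1961 0.088 ]
[0.7345 0.1295 0.095 ]
[0.6784 0.1318 0.05  ]
[[-0.     0.36  -0.933]
 [ 0.002 -0.933 -0.36 ]
 [-1.    -0.002 -0.   ]] [ 0.21566814 -0.55949976  0.30178878]
cam in tool [-0.083  0.001 -0.079] [[ 0.001  1.     0.   ]
 [-0.284  0.     0.959]
 [ 0.959 -0.001  0.284]] [[338.70896261   0.         285.87598457]
 [  0.         338.70896261 210.57684972]
 [  0.           0.           1.        ]]
```

```bash
python3 - <<'E'
from h import *
print(plan([.47,-.28,.26],-np.pi/2))
E
```

```text
(array([  42.1, -169.3, -337.8]), array([3.678e-01, 1.000e-04, 1.700e-03]))
```

Request:
step_arm --commands '[{"xyz":[42,-169,-338],"turn":[0.12,0,0],"grip":93},{"xyz":[42,-169,-338],"turn":[0.25,0,0],"grip":93},{"xyz":[42,-169,-338],"turn":[0.368,0,0.002],"grip":93},{"xyz":[42,-169,-338],"turn":[0.368,0,0.002],"grip":93},{"xyz":[42,-169,-338],"turn":[0.368,0,0.002],"grip":93},{"xyz":[42,-169,-338],"turn":[0.368,0,0.002],"grip":93},{"xyz":[42,-169,-338],"turn":[0.368,0,0.002],"grip":93},{"xyz":[42,-169,-338],"turn":[0.368,0,0.002],"grip":93},{"xyz":[42,-169,-338],"turn":[0.368,0,0.002],"grip":93}]'

```text
t: 1.23
tool_pos: [0.4696, -0.2819, 0.2608]
orientation: [2.221, -0.005, -2.221]
force: [-0.1, -0.2, -0.6]
opening: 0.0926
```

```bash
python3 - <<'E'
from h import *
s,R,q=T(); p=camera_params("wrist"); im=read_camera("wrist"); print(s["t"],q,s["dq"].round(3))
cv2.imwrite("pics/w1.png",cv2.resize(im[:,:,::-1],None,fx=1.42,fy=1.42,interpolation=cv2.INTER_CUBIC))
np.savez("w1.npz",**p); print(plan([.485,.005,.26],-np.pi/2))
E
```

```text
1.225 [ 0.46959672 -0.28185558  0.26082293] [-0.01  -0.002 -0.001  0.002  0.     0.001]
(array([ 2.00e-01, -2.87e+02, -1.48e+01]), array([-0.0022, -0.0003, -0.0023]))
```

View pics/w1.png

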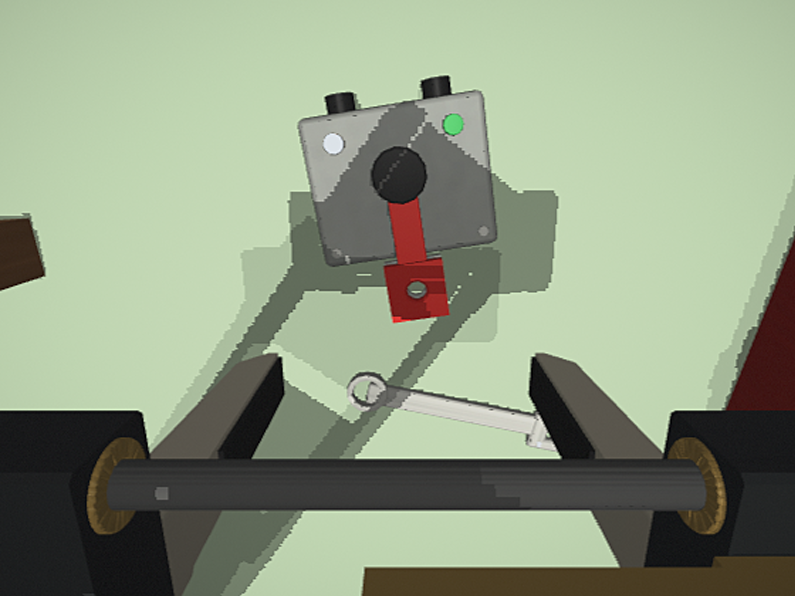

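The wrist view shows the tab hole at (416.5,289.5) and the drum at (399,175). The isolator is turned about 10°. Next is the pin.

Request:
step_arm --commands '[{"xyz":[0,-287,-15],"turn":[-0.002,0,-0.002],"grip":93},{"xyz":[0,-287,-15],"turn":[-0.002,0,-0.002],"grip":93},{"xyz":[0,-287,-15],"turn":[-0.002,0,-0.002],"grip":93},{"xyz":[0,-287,-15],"turn":[-0.002,0,-0.002],"grip":93},{"xyz":[0,-287,-15],"turn":[-0.002,0,-0.002],"grip":93},{"xyz":[0,-287,-15],"turn":[-0.002,0,-0.002],"grip":93},{"xyz":[0,-287,-15],"turn":[-0.002,0,-0.002],"grip":93}]'

```text
t: 2.15
tool_pos: [0.4855, 0.0051, 0.2603]
orientation: [2.221, 0.0, -2.22]
force: [-0.2, 1.2, -0.2]
opening: 0.0929
```

```bash
python3 - <<'E'
from h import *
p=np.load("w1.npz"); g=lambda u,v,z:back(p,(u/1.42,v/1.42),z)
h=g(416.5,289.5,.058);d=g(399,175,.064);a=g(299,121,.046);b=g(327,266,.046);c=g(484,92,.046);e=g(496,238,.046)
print("hole",h,"drum",d,"yaws",[np.degrees(np.arctan2(*(x-y)[[1,0]])).round(1) for x,y in((a,b),(c,e),(d,h))], (d-h),"iso ctr",(a+b+c+e)/4)
s,R,q=T(); p=camera_params("wrist"); im=read_camera("wrist"); print(s["t"],q)
cv2.imwrite("pics/w2.png",cv2.resize(im[:,:,::-1],None,fx=1.42,fy=1.42,interpolation=cv2.INTER_CUBIC))
np.savez("w2.npz",**p); print(plan([.60,.19,.28],-np.pi/2))
E
```

```text
hole [ 0.47033838 -0.28944902  0.058     ] drum [ 0.53891016 -0.2791482   0.064     ] yaws [np.float64(8.0), np.float64(7.6), np.float64(8.5)] [0.06857178 0.01030081 0.006     ] iso ctr [ 0.53393648 -0.28023017  0.046     ]
2.15 [0.48547267 0.00509008 0.26033054]
(array([ -19.7, -185.2, -114.5]), array([-0.    , -0.0005, -0.0004]))
```

View pics/w2.png

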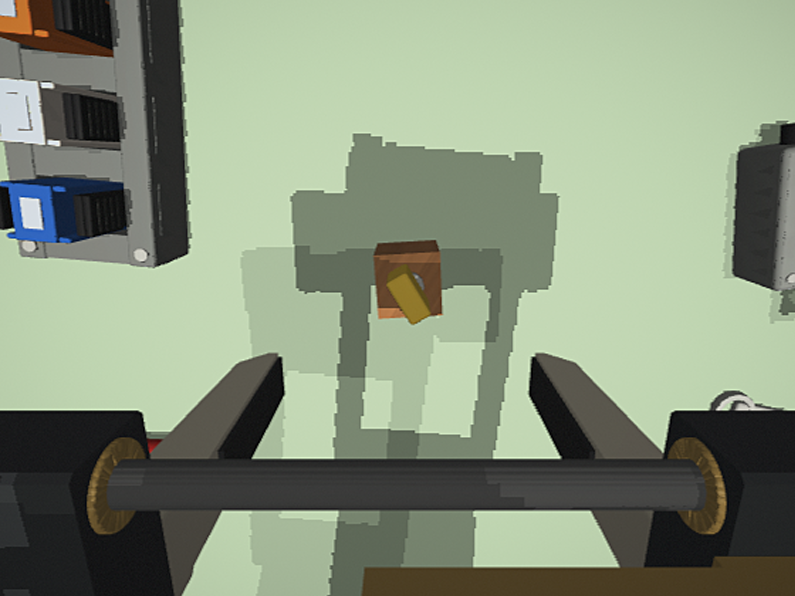

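```bash
python3 - <<'E'
import cv2
im=cv2.imread("pics/w2.png"); cv2.imwrite("pics/w2c.png",cv2.resize(im[225:345,345:475],None,fx=5,fy=5,interpolation=cv2.INTER_CUBIC))
E
```

```text
(no output)
```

View pics/w2c.png

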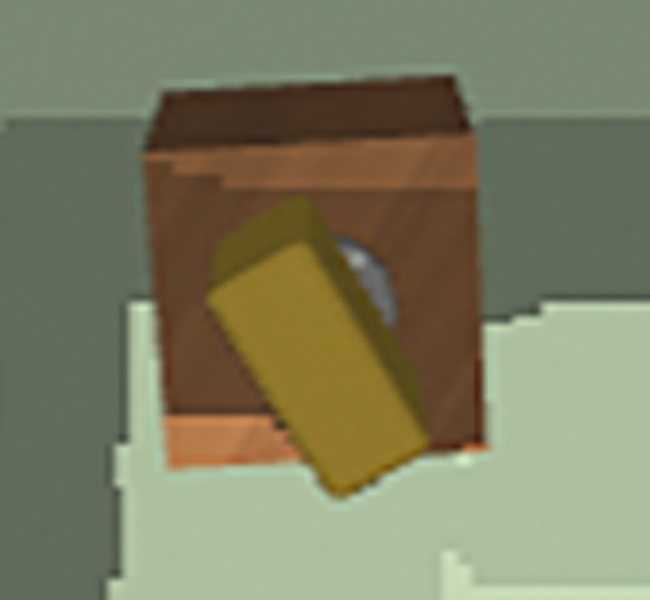

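Request:
step_arm --commands '[{"xyz":[-20,-185,-115],"turn":[0,0,0],"grip":93},{"xyz":[-20,-185,-115],"turn":[0,0,0],"grip":93},{"xyz":[-20,-185,-115],"turn":[0,0,0],"grip":93},{"xyz":[-20,-185,-115],"turn":[0,0,0],"grip":93},{"xyz":[-20,-185,-115],"turn":[0,0,0],"grip":93},{"xyz":[-20,-185,-115],"turn":[0,0,0],"grip":93}]'

```text
t: 2.95
tool_pos: [0.6002, 0.1897, 0.2797]
orientation: [2.22, -0.001, -2.222]
force: [-0.8, -0.2, 0.5]
opening: 0.093
```

```bash
python3 - <<'E'
from h import *
s,R,q=T(); p=camera_params("wrist"); im=read_camera("wrist"); print(s["t"],q)
cv2.imwrite("pics/w3.png",cv2.resize(im[:,:,::-1],None,fx=1.42,fy=1.42,interpolation=cv2.INTER_CUBIC))
np.savez("w3.npz",**p)
E
```

```text
2.95 [0.60017924 0.1897148  0.27973372]
```

View pics/w3.png

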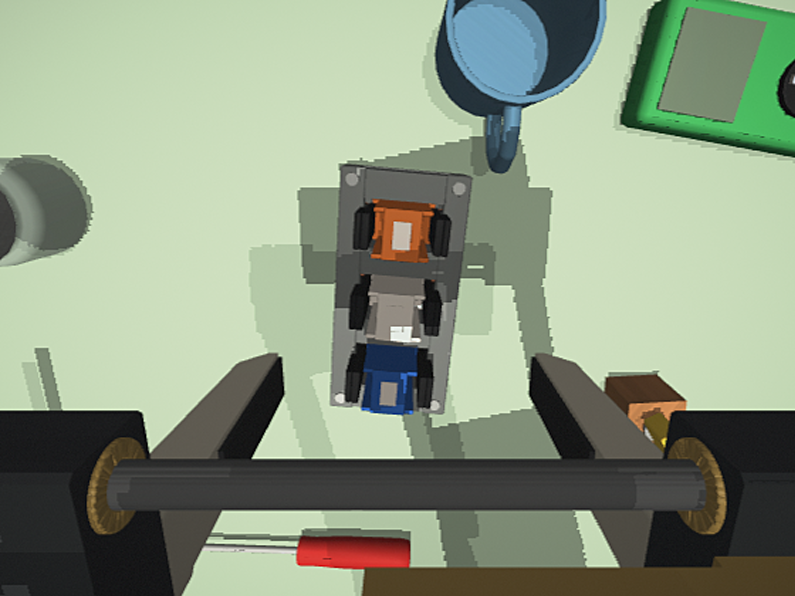

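The pin handle's top corners in the crop are (209,299), (306,242), (428,443) and (340,498). In w3 the board's corners are (340,165), (471,176), (444,413) and (331,405), and the orange carrier's label is at (401,235). The mug handle at (500,165) is outside the jaw's path.

```bash
python3 - <<'E'
from h import *
p=np.load("w2.npz")
c=[back(p,((x/5+345)/1.42,(y/5+225)/1.42),.077) for x,y in((209,299),(306,242),(428,443),(340,498))]
m=sum(c)/4; d=(c[2]+c[3]-c[0]-c[1]); l=(c[1]-c[0]+c[2]-c[3]); yaw=np.arctan2(d[1],d[0])
print("pin",m,"len",np.linalg.norm(d)/2,np.linalg.norm(l)/2,"yaw x",np.degrees(yaw),np.degrees(np.arctan2(l[1],l[0])))
p=np.load("w3.npz"); g=lambda u,v,z:back(p,(u/1.42,v/1.42),z)
b=[g(*x,.048) for x in((340,165),(471,176),(444,413),(331,405))]
print("board",sum(b)/4,[np.linalg.norm(b[i]-b[i-1]).round(4) for i in range(4)])
for i,j in((0,3),(1,2)): e=b[i]-b[j]; print(np.degrees(np.arctan2(e[1],e[0])))
for n,u,v in(("or",401,235),("wh",398,311),("bl",388,393)): print(n,g(u,v,.088))
print("stand ctr",sum(back(np.load("w2.npz"),((x/5+345)/1.42,(y/5+225)/1.42),.045) for x,y in((145,152),(475,133),(487,450),(168,468)))/4)
for a in (yaw+np.pi/2,): print(plan([m[0],m[1],.22],a))
E
```

```text
pin [0.48579105 0.00241228 0.077     ] len 0.02819807124336285 0.01261810103175449 yaw x -148.63821352499156 -57.63835592132912
board [0.58644209 0.19571573 0.048     ] [np.float64(0.1694), np.float64(0.0831), np.float64(0.1692), np.float64(0.0829)]
-4.457138343195675
-4.509347317934048
or [0.63624046 0.19176999 0.088     ]
wh [0.59047881 0.19370094 0.088     ]
bl [0.53598073 0.2002768  0.088     ]
stand ctr [0.48539084 0.00254855 0.045     ]
(array([ 60. , 187.2, 114.2]), array([-5.476e-01,  6.000e-04, -4.000e-04]))
```

Request:
step_arm --commands '[{"xyz":[20,62,38],"turn":[-0.18,0,0],"grip":50},{"xyz":[60,187,114],"turn":[-0.36,0,0],"grip":50},{"xyz":[60,187,114],"turn":[-0.548,0,0],"grip":50},{"xyz":[60,187,114],"turn":[-0.548,0,0],"grip":50},{"xyz":[60,187,114],"turn":[-0.548,0,0],"grip":50},{"xyz":[60,187,114],"turn":[-0.548,0,0],"grip":50},{"xyz":[60,187,114],"turn":[-0.548,0,0],"grip":50}]'

```text
t: 3.88
tool_pos: [0.4871, 0.0048, 0.2209]
orientation: [1.912, 0.539, -1.909]
force: [0.2, -0.1, -0.4]
opening: 0.05
```

```bash
python3 - <<'E'
from h import *
s,R,q=T(); print(s["t"],q,s["opening"]); print(plan([.4856,.0025,.135],np.radians(-58.4)))
E
```

```text
3.875 [0.4871212  0.00483119 0.22089331] 0.049963086865156055
(array([85.9,  1.1,  2.6]), array([-0.0013, -0.0015, -0.0008]))
```

Request:
step_arm --commands '[{"xyz":[40,0,0],"turn":[0,0,0],"grip":50},{"xyz":[70,0,0],"turn":[0,0,0],"grip":50},{"xyz":[85,0,0],"turn":[0,0,0],"grip":50},{"xyz":[85,0,0],"turn":[0,0,0],"grip":50},{"xyz":[85,0,0],"turn":[0,0,0],"grip":50}]'

```text
t: 4.5
tool_pos: [0.4875, 0.0045, 0.1365]
orientation: [1.912, 0.538, -1.908]
force: [-0.1, 0.4, 0.6]
opening: 0.05
```

```bash
python3 - <<'E'
from h import *
s,R,q=T(); print(s["t"],q,s["opening"],s["force"]); print(plan([.4856,.0025,.135],np.radians(-58.4)))
im=read_camera("wrist"); cv2.imwrite("pics/w4.png",cv2.resize(im[:,:,::-1][150:],None,fx=1.42,fy=1.42,interpolation=cv2.INTER_CUBIC))
E
```

```text
4.5 [0.48750452 0.00450696 0.13653436] 0.04997699791778818 [-0.06523069  0.40527998  0.60672582]
(array([1.5, 0.7, 2.7]), array([-0.0013, -0.0019, -0.0013]))
```

View pics/w4.png

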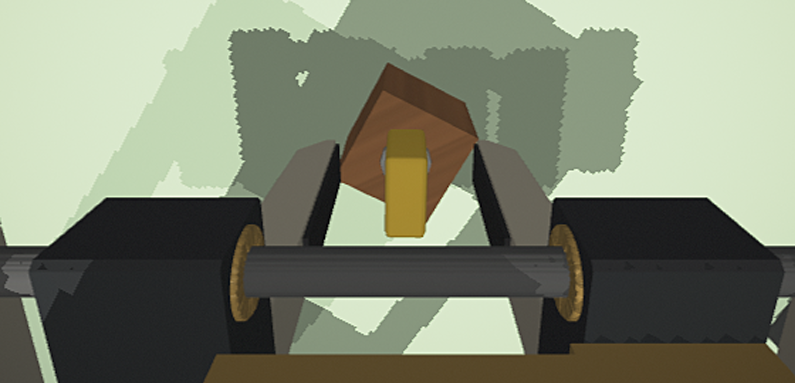

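The handle is centred between the pads and lined up with them. I'll make a small correction and close.

Request:
step_arm --commands '[{"xyz":[1.5,0.7,2.7],"turn":[0,0,0],"grip":50},{"xyz":[1.5,0.7,2.7],"turn":[0,0,0],"grip":50},{"xyz":[1.5,0.7,2.7],"turn":[0,0,0],"grip":20},{"xyz":[1.5,0.7,2.7],"turn":[0,0,0],"grip":10},{"xyz":[1.5,0.7,2.7],"turn":[0,0,0],"grip":5},{"xyz":[1.5,0.7,2.7],"turn":[0,0,0],"grip":5},{"xyz":[1.5,0.7,2.7],"turn":[0,0,0],"grip":5}]' --force 20

```text
t: 5.42
tool_pos: [0.4845, 0.0024, 0.1337]
orientation: [1.911, 0.539, -1.91]
force: [-1.3, 1.5, -0.7]
opening: 0.0138
```

Request:
step_arm --commands '[{"xyz":[-10,0.7,2.7],"turn":[0,0,0],"grip":5},{"xyz":[-25,0.7,2.7],"turn":[0,0,0],"grip":5},{"xyz":[-45,0.7,2.7],"turn":[0,0,0],"grip":5},{"xyz":[-65,0.7,2.7],"turn":[0,0,0],"grip":5},{"xyz":[-85,0.7,2.7],"turn":[0,0,0],"grip":5},{"xyz":[-85,0.7,2.7],"turn":[0,0,0],"grip":5},{"xyz":[-85,0.7,2.7],"turn":[0,0,0],"grip":5}]'

```text
t: 6.3
tool_pos: [0.4822, 0.0003, 0.2181]
orientation: [1.91, 0.539, -1.911]
force: [0.3, 0.1, -2.2]
opening: 0.0139
```

```bash
python3 - <<'E'
from h import *
s,R,q=T(); print(s["t"],q,s["opening"],s["force"]); print(plan([.4703,-.2894,.205],np.radians(-82)))
E
```

```text
6.3 [4.82203664e-01 2.86431852e-04 2.18057415e-01] 0.013906354019281803 [ 0.26289427  0.12009023 -2.20548707]
(array([ 13.1, 240.8, 161.5]), array([4.101e-01, 4.000e-04, 1.000e-04]))
```

Request:
step_arm --commands '[{"xyz":[0,60,40],"turn":[0.14,0,0],"grip":5},{"xyz":[10,120,80],"turn":[0.28,0,0],"grip":5},{"xyz":[13,180,120],"turn":[0.41,0,0],"grip":5},{"xyz":[13,220,147],"turn":[0.41,0,0],"grip":5},{"xyz":[13,240.5,161],"turn":[0.41,0,0],"grip":5},{"xyz":[13,240.5,161],"turn":[0.41,0,0],"grip":5},{"xyz":[13,240.5,161],"turn":[0.41,0,0],"grip":5},{"xyz":[13,240.5,161],"turn":[0.41,0,0],"grip":5}]'

```text
t: 7.3
tool_pos: [0.471, -0.2875, 0.2051]
orientation: [2.148, 0.153, -2.149]
force: [-0.5, -0.0, -0.7]
opening: 0.0138
```

```bash
python3 - <<'E'
from h import *
s,R,q=T(); print(s["t"],q,s["dq"].round(4)); print(plan([.4693,-.2895,.205],np.radians(-82)))
p=camera_params("wrist"); im=read_camera("wrist"); np.savez("w5.npz",**p,q=q,R=R.as_matrix()); cv2.imwrite("pics/w5.png",cv2.resize(im[:,:,::-1][120:300,180:400],None,fx=3.6,fy=3.3,interpolation=cv2.INTER_CUBIC) )
for i in range(3):
    read_camera("top"); s,R,q=T(); print(q)
E
```

```text
7.3 [ 0.47098477 -0.2875182   0.20512673] [ 0.0029 -0.0068 -0.003  -0.0037 -0.0013 -0.0011]
(array([0.1, 1.7, 1.9]), array([0.0015, 0.0003, 0.0009]))
[ 0.47120145 -0.28769782  0.20557545]
[ 0.47123697 -0.28786714  0.20569259]
[ 0.47123228 -0.28802289  0.20577804]
```

View pics/w5.png

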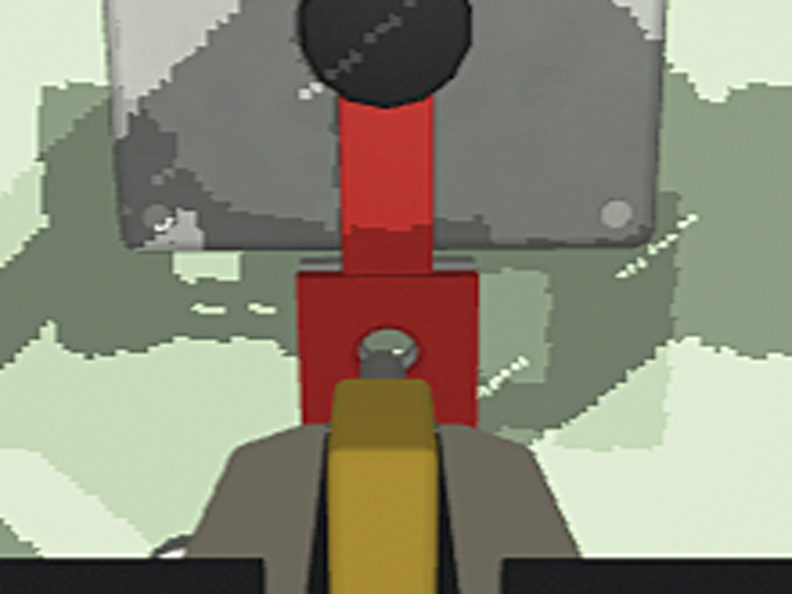

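The shaft tip is at (382,350) and the hole centre at (388,348) in this crop. I'll work out both positions.

```bash
python3 - <<'E'
from h import *
w=np.load("w5.npz"); q=w["q"];R=w["R"]
h=back(w,(180+388.5/3.6-.35,120+348.5/3.3-.35),.058); print("hole",h)
# hole rim: left/right extents 357..418, top..bottom 328..~370
print("rim width",back(w,(180+418/3.6,225.),.058)-back(w,(180+357/3.6,225.),.058))
tipz=q[2]-.084-.0455
for z in(-2,-1,0,1,2):
    P=[q+R@np.array([.084+.0455,dx/1000,z/1000]) for dx in(-3,0,3)]; P=[np.array(a) for a in P]
    uv=proj(w,P); print(z,[((a-180+.35)*3.6,(b-120+.35)*3.3) for a,b in uv.round(2)])
print("hole in tool",R.T@(h-q))
E
```

```text
hole [ 0.47128792 -0.28925571  0.058     ]
rim width [ 0.00171787 -0.01203222  0.        ]
-2 [(np.float64(362.412), np.float64(368.049)), (np.float64(378.61199999999997), np.float64(368.049)), (np.float64(394.84799999999996), np.float64(368.049))]
-1 [(np.float64(362.4479999999999), np.float64(372.702)), (np.float64(378.6479999999999), np.float64(372.702)), (np.float64(394.81199999999995), np.float64(372.702))]
0 [(np.float64(362.4479999999999), np.float64(377.35499999999996)), (np.float64(378.6479999999999), np.float64(377.35499999999996)), (np.float64(394.81199999999995), np.float64(377.35499999999996))]
1 [(np.float64(362.4839999999999), np.float64(381.97499999999997)), (np.float64(378.6479999999999), np.float64(381.97499999999997)), (np.float64(394.81199999999995), np.float64(382.0079999999999))]
2 [(np.float64(362.5200000000001), np.float64(386.59499999999997)), (np.float64(378.6479999999999), np.float64(386.628)), (np.float64(394.776), np.float64(386.628))]
hole in tool [ 1.47125047e-01  1.89625998e-03 -9.89101205e-05]
```

```bash
python3 - <<'E'
from h import *
s,R,q=T(); print(s["t"],q)
p=camera_params("wrist"); im=read_camera("wrist"); np.savez("w6.npz",**p,q=q,R=R.as_matrix(),im=im)
g=im.astype(int)
for v in range(214,238): print(v," ".join("%4d/%-3d"%(g[v,u,0],g[v,u,1]) for u in range(276,300,1)))
E
```

```text
7.5 [ 0.47123228 -0.28802289  0.20577804]
214  138/36   138/37   137/35   138/37   138/37   138/37   139/39   138/36   138/36   139/37   138/38   138/37   139/40   138/36   138/36   139/38   139/37   138/37   138/36   138/36   139/39   139/39   138/37   138/37 
215  138/37   138/37   138/37   138/38   138/37   138/37   138/37   137/37   137/34   138/35   139/38   139/36   137/36   139/38   138/37   137/34   138/38   138/36   139/38   138/36   138/37   138/36   138/37   137/35 
216  139/38   139/37   138/39   138/36   138/37   138/37   139/37   137/35   139/37   137/34   138/37   139/37   138/36   138/38   138/38   139/36   137/36   138/38   138/37   138/37   138/37   138/38   138/36   138/37 
217  139/39   137/36   138/37   138/36   137/34   139/38   139/37   139/38   139/34   141/38   141/39   141/36   140/37   140/35   140/37   139/37   138/37   138/36   137/34   138/36   138/37   139/37   137/35   138/35 
218  138/35   137/35   138/36   138/36   139/36   140/37   142/38   143/36   137/34   127/30   124/29   124/31   130/31   140/34   143/37   141/37   140/37   138/37   138/38   13
[... 3520 characters left out ...]
3/44   140/34   141/27   139/29   139/34 
235  116/106  118/106  119/106  119/104  121/104  121/100  121/101  120/100  121/100  121/101  121/100  121/101  121/101  121/100  120/101  120/102  118/103  118/104  117/104  118/105  120/109  115/92   132/54   139/28 
236  117/102  118/102  118/101  119/101  120/101  119/100  121/101  120/99   120/100  119/99   120/99   120/100  120/99   119/99   121/101  120/100  119/100  120/102  117/100  119/102  116/103  111/101  119/79   135/46 
237  118/100  118/99   119/99   119/99   119/99   120/100  118/99   119/99   119/99   119/99   119/99   119/99   119/98   119/99   118/98   119/100  118/98   119/100  119/99   119/99   117/99   112/98   109/100  130/65
```

```bash
python3 - <<'E'
from h import *
w=np.load("w6.npz"); q=w["q"];R=w["R"]
h=R.T@(back(w,(286.5,217.7),.058)-q); h[2]+=.0075
sd=[R.T@(back(w,(u,225.5),.058)-q) for u in(276.7,296.3)]
print("hole in tool",h*1000,"sides",[x*1000 for x in sd])
for L in(.0447,.046):
    t=R.T@(back(w,(285.9,226.4),q[2]-.084-L)-q); t[2]+=.003; print("tip in tool",t*1000,"diff",(h-t)*1000)
t=[R.T@(back(w,(u,232),q[2]-.084-L+.012)-q) for u in(280.1,291.7)]; print("shaft edges at some height",[x*1000 for x in t])
E
```

```text
hole in tool [147.78090757   1.14754099   1.92187478] sides [array([147.77724376,  -5.90199359,   0.31451711]), array([147.77882353,   8.20258283,   0.31062828])]
tip in tool [128.70285258   0.73615174  -2.64448498] diff [19.07805499  0.41138925  4.56635977]
tip in tool [130.00263177   0.73496297  -2.19188336] diff [17.7782758   0.41257802  4.11375814]
shaft edges at some height [array([118.00243895,  -2.91016941,  -5.6355238 ]), array([118.003258  ,   4.40189835,  -5.63767684])]
```

Request:
step_arm --commands '[{"xyz":[0,0.4,3.5],"turn":[0,0,0],"grip":5},{"xyz":[6,0.4,3.5],"turn":[0,0,0],"grip":5},{"xyz":[13,0.4,3.5],"turn":[0,0,0],"grip":5},{"xyz":[13,0.4,3.5],"turn":[0,0,0],"grip":5},{"xyz":[13,0.4,3.5],"turn":[0,0,0],"grip":5},{"xyz":[13,0.4,3.5],"turn":[0,0,0],"grip":5}]'

```text
t: 8.3
tool_pos: [0.4677, -0.2898, 0.1929]
orientation: [2.149, 0.15, -2.148]
force: [-0.2, 0.2, -0.9]
opening: 0.0138
```

```bash
python3 - <<'E'
from h import *
s,R,q=T(); print(s["t"],q,s["force"])
p=camera_params("wrist"); im=read_camera("wrist"); np.savez("w7.npz",**p,q=q,R=R.as_matrix(),im=im)
cv2.imwrite("pics/w7.png",cv2.resize(im[205:265,255:320,::-1],None,fx=10,fy=10,interpolation=cv2.INTER_CUBIC))
E
```

```text
8.3 [ 0.4677035  -0.28982944  0.19288638] [-0.15985951  0.16320057 -0.85822038]
```

View pics/w7.png

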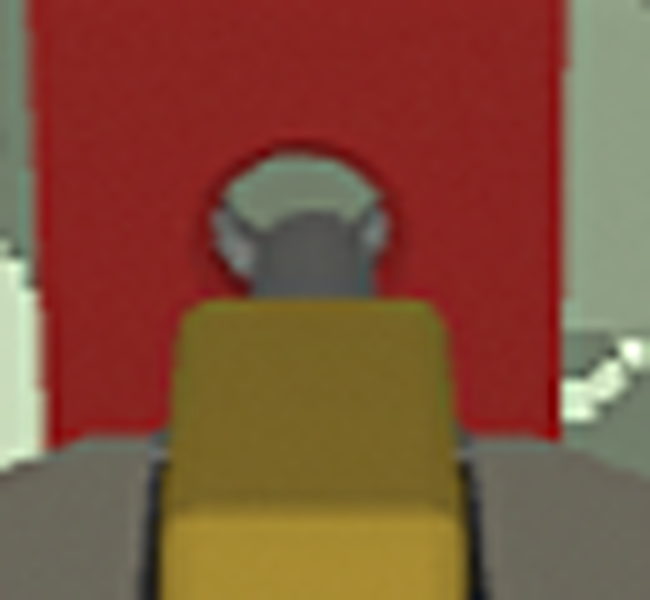

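The shaft centre is at u≈313 and the hole centre at u≈302, so the pin is about 0.7 mm too far along +y. The tip's far edge is at v≈212 and the rim's top at v≈142.

```bash
python3 - <<'E'
from h import *
w=np.load("w7.npz"); q=w["q"];R=w["R"]; f=lambda u,v,z:(R.T@(back(w,(255+u/10-.45,205+v/10-.45),z)-q))*1000
h=f(302,142,.058); l=f(207,235,.058); r=f(398,235,.058); print("rim top",h,"sides",l,r)
for L in(.0447,.046):
    z=q[2]-.084-L; t=f(314,212,z); print("tip far edge",t, z,"diff", h+[0,0,(r[1]-l[1])/2]-t-[0,0,3])
# handle far top corner edges for pin axis check: handle top z (fingertip+~27mm), far edge v=~515 
for L in(.0447,.046):
    a=f(314,512,q[2]-.084-L+.072); print("handle far edge z (axis=+15)",a[2]+15,"lat",a[1])
    b=f(314,300,q[2]-.084-L+.044); print("handle bottom far edge z (axis=+15)",b[2]+15)
E
```

```text
rim top [ 1.34891564e+02 -6.29466322e-02 -8.95242934e+00] sides [134.88593078  -6.5387294   -2.29892165] [134.88952953   6.46767824  -2.30175901]
tip far edge [128.70375488   0.75240542  -6.09614042] 0.0641863839285238 diff [ 6.18780915 -0.81535205  0.64691491]
tip far edge [130.00349514   0.75141004  -5.64638174] 0.0628863839285238 diff [ 4.88806889 -0.81435667  0.19715622]
handle far edge z (axis=+15) -1.817176981029263 lat 0.807960346403319
handle bottom far edge z (axis=+15) -1.4164892234802693
handle far edge z (axis=+15) -1.2352865126016361 lat 0.8069689426266372
handle bottom far edge z (axis=+15) -0.9287053600169823
```

Request:
step_arm --commands '[{"xyz":[0,-0.8,0.2],"turn":[0,0,0],"grip":5},{"xyz":[4,-0.8,0.2],"turn":[0,0,0],"grip":5},{"xyz":[8,-0.8,0.2],"turn":[0,0,0],"grip":5},{"xyz":[12,-0.8,0.2],"turn":[0,0,0],"grip":5},{"xyz":[16,-0.8,0.2],"turn":[0,0,0],"grip":5},{"xyz":[16,-0.8,0.2],"turn":[0,0,0],"grip":5}]'

```text
t: 9.1
tool_pos: [0.467, -0.2888, 0.1761]
orientation: [2.149, 0.151, -2.15]
force: [-0.9, 0.7, 0.1]
opening: 0.0138
```

Request:
step_arm --commands '[{"xyz":[5,0,0],"turn":[0,0,0],"grip":5},{"xyz":[10,0,0],"turn":[0,0,0],"grip":5},{"xyz":[15,0,0],"turn":[0,0,0],"grip":5},{"xyz":[20,0,0],"turn":[0,0,0],"grip":5},{"xyz":[24,0,0],"turn":[0,0,0],"grip":5},{"xyz":[26,0,0],"turn":[0,0,0],"grip":5},{"xyz":[26,0,0],"turn":[0,0,0],"grip":5}]'

```text
t: 9.98
tool_pos: [0.4672, -0.2889, 0.1505]
orientation: [2.149, 0.151, -2.149]
force: [0.0, 0.4, -0.2]
opening: 0.014
```

Request:
step_arm --commands '[{"xyz":[1.5,0,0],"turn":[0,0,0],"grip":5},{"xyz":[2.5,0,0],"turn":[0,0,0],"grip":5},{"xyz":[3.5,0,0],"turn":[0,0,0],"grip":5},{"xyz":[3.5,0,0],"turn":[0,0,0],"grip":5},{"xyz":[3.5,0,0],"turn":[0,0,0],"grip":5}]'

```text
t: 10.6
tool_pos: [0.4673, -0.289, 0.1472]
orientation: [2.149, 0.15, -2.149]
force: [0.3, -0.1, -1.2]
opening: 0.0139
```

Request:
step_arm --commands '[{"xyz":[0,0,0],"turn":[0,0,0],"grip":20},{"xyz":[0,0,0],"turn":[0,0,0],"grip":40},{"xyz":[0,0,0],"turn":[0,0,0],"grip":40},{"xyz":[0,0,0],"turn":[0,0,0],"grip":40},{"xyz":[0,0,0],"turn":[0,0,0],"grip":40},{"xyz":[-10,0,0],"turn":[0,0,0],"grip":40},{"xyz":[-40,0,0],"turn":[0,0,0],"grip":40},{"xyz":[-100,0,0],"turn":[0,0,0],"grip":66},{"xyz":[-110,0,0],"turn":[0,0,0],"grip":66},{"xyz":[-110,0,0],"turn":[0,0,0],"grip":66}]'

```text
t: 11.85
tool_pos: [0.4678, -0.2893, 0.2586]
orientation: [2.151, 0.149, -2.145]
force: [0.1, -0.1, -0.5]
opening: 0.0638
```

```bash
python3 - <<'E'
from h import *
s,R,q=T(); print(s["t"],q,s["force"])
p=camera_params("wrist"); im=read_camera("wrist"); np.savez("w8.npz",**p,q=q,R=R.as_matrix(),im=im)
cv2.imwrite("pics/w8.png",cv2.resize(im[120:300,180:400,::-1],None,fx=3.6,fy=3.3,interpolation=cv2.INTER_CUBIC))
print(plan([.6363,.1917,.24],np.radians(85.5)))
for X in([.4703,-.2894,.09],[.4703,-.2894,.062]): print((proj(p,X)-[180,120])*[3.6,3.3])
# orange carrier from board fit
p=np.load("w3.npz")
a=np.radians(-4.48); c=np.array([.5864,.1957]); x=np.array([np.cos(a),np.sin(a)]); print("orange ctr",c+.05*x, c-.05*x)
E
```

```text
11.85 [ 0.46775065 -0.2893186   0.25860573] [ 0.14526698 -0.14202763 -0.49045282]
(array([  16.9, -452.3, -234.5]), array([ 2.183e-01, -2.000e-04,  1.000e-04]))
[[378.44341969 309.33426187]]
[[378.57369916 277.90411039]]
orange ctr [0.63624723 0.19179444] [0.53655277 0.19960556]
```

View pics/w8.png

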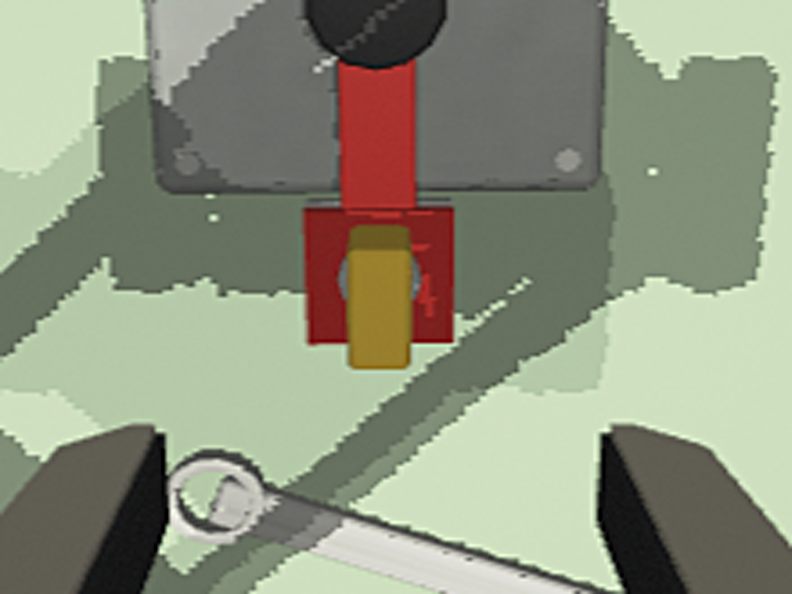

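The pin is home: the handle top is at (380,309) against a predicted (378,309), with the collar on the tab. On to the carrier.

Request:
step_arm --commands '[{"xyz":[0,-50,-26],"turn":[0.1,0,0],"grip":66},{"xyz":[5,-105,-54],"turn":[0.218,0,0],"grip":66},{"xyz":[10,-160,-83],"turn":[0.218,0,0],"grip":66},{"xyz":[17,-215,-111],"turn":[0.218,0,0],"grip":66},{"xyz":[17,-270,-140],"turn":[0.218,0,0],"grip":66},{"xyz":[17,-325,-168],"turn":[0.218,0,0],"grip":66},{"xyz":[17,-380,-197],"turn":[0.218,0,0],"grip":66},{"xyz":[17,-430,-223],"turn":[0.218,0,0],"grip":66},{"xyz":[17,-452,-234.5],"turn":[0.218,0,0],"grip":66},{"xyz":[17,-452,-234.5],"turn":[0.218,0,0],"grip":66},{"xyz":[17,-452,-234.5],"turn":[0.218,0,0],"grip":66},{"xyz":[17,-452,-234.5],"turn":[0.218,0,0],"grip":66}]'

```text
t: 13.4
tool_pos: [0.6361, 0.19, 0.2396]
orientation: [-2.18, 0.087, 2.182]
force: [0.6, -0.1, -0.0]
opening: 0.0661
```

```bash
python3 - <<'E'
from h import *
s,R,q=T(); print(s["t"],q,s["opening"]); print(plan([.6363,.1918,.14],np.radians(85.5)))
p=camera_params("wrist"); im=read_camera("wrist"); np.savez("w9.npz",**p,q=q,R=R.as_matrix(),im=im)
cv2.imwrite("pics/w9.png",cv2.resize(im[60:320,130:440,::-1],None,fx=2.5,fy=2.3,interpolation=cv2.INTER_CUBIC))
E
```

```text
13.4 [0.63614521 0.18996507 0.23960671] 0.06612752207262163
(array([99.6, -1.9, -0.1]), array([-0.0011,  0.0007, -0.0005]))
```

View pics/w9.png

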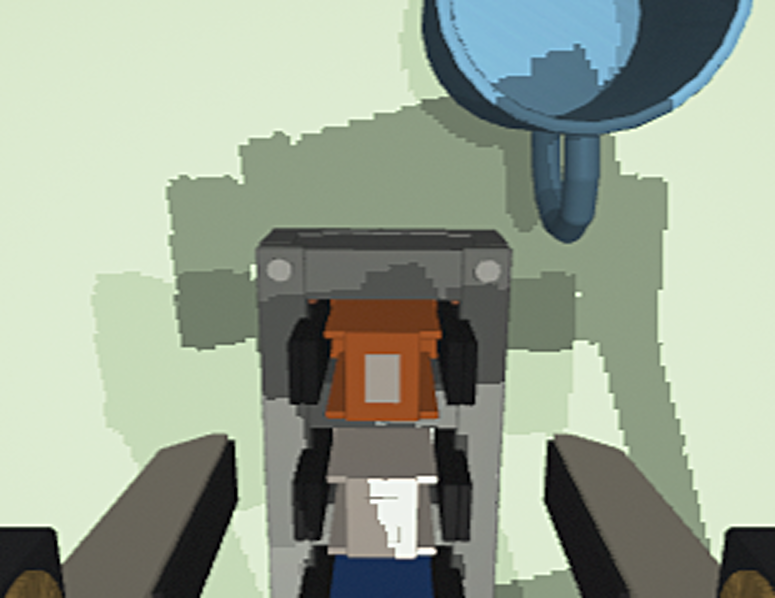

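The view is square to the board. The orange label is at (382,377), the catches' outer edges at u = 290 and 476, and the mug handle's end at (568,240).

```bash
python3 - <<'E'
from h import *
w=np.load("w9.npz"); q=w["q"];R=w["R"]; f=lambda u,v,z:((R.T@(back(w,(130+u/2.5-.3,60+v/2.3-.3),z)-q))*1000).round(1)
print("label",f(382,377,.088)); print("catches",f(290,345,.08),f(476,345,.08)); print("mug",f(568,240,.05),f(568,240,.075))
print("body edges",f(346,420,.088),f(419,420,.088), "board top corners",f(258,247,.048),f(511,247,.048))
E
```

```text
label [ 1.516e+02 -1.800e+00  1.000e-01]
catches [159.6 -29.3  -8.2] [159.6  26.2  -8.2]
mug [189.6  57.9 -37.7] [164.6  52.6 -41.6]
body edges [151.6 -12.6  14.7] [151.6   9.1  14.7] board top corners [191.6 -42.5 -34.9] [191.6  39.9 -35. ]
```

Request:
step_arm --commands '[{"xyz":[0,-1.7,0],"turn":[0,0,0],"grip":66},{"xyz":[30,-1.7,0],"turn":[0,0,0],"grip":66},{"xyz":[60,-1.7,0],"turn":[0,0,0],"grip":66},{"xyz":[80,-1.7,0],"turn":[0,0,0],"grip":66},{"xyz":[90,-1.7,0],"turn":[0,0,0],"grip":66},{"xyz":[98,-1.7,0],"turn":[0,0,0],"grip":66},{"xyz":[98,-1.7,0],"turn":[0,0,0],"grip":66},{"xyz":[98,-1.7,0],"turn":[0,0,0],"grip":66}]'

```text
t: 14.45
tool_pos: [0.6372, 0.1931, 0.1433]
orientation: [-2.183, 0.085, 2.179]
force: [0.2, 0.1, 0.3]
opening: 0.0658
```

```bash
python3 - <<'E'
from h import *
s,R,q=T(); print(s["t"],q,s["opening"],s["force"]); print(plan([.6363,.1918,.14],np.radians(85.5)))
E
```

```text
14.45 [0.63721204 0.19314823 0.14331239] 0.06579839985749421 [0.24116162 0.14619187 0.34657597]
(array([3.3, 1.4, 0.8]), array([ 0.0004, -0.0018,  0.0005]))
```

Request:
step_arm --commands '[{"xyz":[3,1.4,0.8],"turn":[0,0,0],"grip":66},{"xyz":[3,1.4,0.8],"turn":[0,0,0],"grip":66},{"xyz":[3,1.4,0.8],"turn":[0,0,0],"grip":56},{"xyz":[3,1.4,0.8],"turn":[0,0,0],"grip":48},{"xyz":[3,1.4,0.8],"turn":[0,0,0],"grip":40},{"xyz":[3,1.4,0.8],"turn":[0,0,0],"grip":35},{"xyz":[3,1.4,0.8],"turn":[0,0,0],"grip":35},{"xyz":[3,1.4,0.8],"turn":[0,0,0],"grip":35}]' --force 35

```text
t: 15.45
tool_pos: [0.636, 0.1918, 0.14]
orientation: [-2.183, 0.085, 2.18]
force: [-2.1, -0.4, 4.9]
opening: 0.0385
```

Request:
step_arm --commands '[{"xyz":[-2,0,0],"turn":[0,0,0],"grip":35},{"xyz":[-4,0,0],"turn":[0,0,0],"grip":35},{"xyz":[-7,0,0],"turn":[0,0,0],"grip":35},{"xyz":[-10,0,0],"turn":[0,0,0],"grip":35},{"xyz":[-10,0,0],"turn":[0,0,0],"grip":35}]'

```text
t: 16.08
tool_pos: [0.636, 0.1917, 0.1497]
orientation: [-2.183, 0.085, 2.18]
force: [-1.1, -0.2, -1.2]
opening: 0.0386
```

```bash
python3 - <<'E'
from h import *
s,R,q=T(); print(s["t"],q,s["opening"],s["force"])
p=np.load("w9.npz"); im0=p["im"]; im=read_camera("wrist"); np.save("w10.npy",im)
g=im.astype(int); m=(g[:,:,0]>150)&(g[:,:,1]<110)&(g[:,:,2]<60); ys,xs=np.where(m); print(m.sum(), xs.min(),xs.max(),ys.min(),ys.max())
E
```

```text
16.075 [0.63597149 0.1916977  0.1496679 ] 0.03856696957844288 [-1.11672088 -0.21933337 -1.21387429]
2116 249 323 225 322
```

Request:
step_arm --commands '[{"xyz":[-8,0,0],"turn":[0,0,0],"grip":35},{"xyz":[-16,0,0],"turn":[0,0,0],"grip":35},{"xyz":[-26,0,0],"turn":[0,0,0],"grip":35},{"xyz":[-36,0,0],"turn":[0,0,0],"grip":35},{"xyz":[-50,0,0],"turn":[0,0,0],"grip":35},{"xyz":[-65,0,0],"turn":[0,0,0],"grip":35},{"xyz":[-80,0,0],"turn":[0,0,0],"grip":35},{"xyz":[-92,0,0],"turn":[0,0,0],"grip":35},{"xyz":[-100,0,0],"turn":[0,0,0],"grip":35},{"xyz":[-100,0,0],"turn":[0,0,0],"grip":35},{"xyz":[-100,0,0],"turn":[0,0,0],"grip":35},{"xyz":[-100,0,0],"turn":[0,0,0],"grip":35}]'

```text
t: 17.62
tool_pos: [0.6354, 0.1916, 0.2483]
orientation: [-2.181, 0.086, 2.183]
force: [0.2, 0.4, -2.9]
opening: 0.0383
```

```bash
python3 - <<'E'
from h import *
s,R,q=T(); print(s["t"],q,s["opening"],s["force"],s["dq"].round(4))
p=camera_params("scene"); im=read_camera("scene"); wr=read_camera("wrist")
a=cv2.resize(im[100:330,60:400,::-1],(780,528),interpolation=cv2.INTER_CUBIC)
b=cv2.resize(wr[60:,:,::-1],(280,180)); a[:180,:280]=b; cv2.imwrite("pics/fin.png",a)
c=np.array([.6363,.1918])
for z in(.048,.118,.198): print((proj(p,[c[0],c[1],z])-[60,100])*2.294)
print((proj(p,[.4703,-.2894,.09])-[60,100])*2.294)
E
```

```text
17.625 [0.63536001 0.19159575 0.24833249] 0.03832748452516418 [ 0.17441889  0.39219188 -2.89166221] [ 0.0004 -0.002  -0.0031  0.001   0.001  -0.0006]
[[643.96904962 291.4688207 ]]
[[646.33981106 240.16178868]]
[[649.22533975 177.71437821]]
[[184.84636229 307.34409658]]
```

View pics/fin.png

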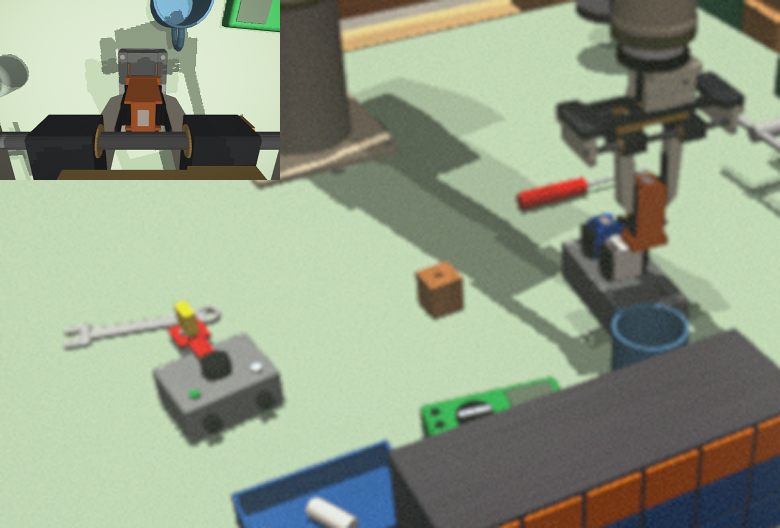

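The carrier is out and upright, with its foot at (645,245) against a predicted (646,240) for an origin at z = 0.118. The pin is in the tab at (185,305), and blue and white are still seated. I'll let it settle and hand in.

Request:
step_arm --commands '[{"xyz":[0,0,0],"turn":[0,0,0],"grip":35},{"xyz":[0,0,0],"turn":[0,0,0],"grip":35},{"xyz":[0,0,0],"turn":[0,0,0],"grip":35},{"xyz":[0,0,0],"turn":[0,0,0],"grip":35}]'

```text
t: 18.23
tool_pos: [0.6357, 0.1917, 0.2493]
orientation: [-2.182, 0.085, 2.181]
force: [-0.3, 0.8, -1.4]
opening: 0.0383
```

```bash
python3 - <<'E'
from h import *
s,R,q=T(); print(s["t"],q,s["opening"],s["force"],abs(s["dq"]).max()); print(robot.close_job())
E
```

```text
18.225 [0.63573095 0.19166436 0.24929385] 0.03832168858169163 [-0.28956617  0.76700874 -1.38210477] 0.00171067959099066
the job is handed in; nothing more can be done
None
```

I put the lock pin home through the tab and lug and released it. I then squeezed the orange carrier's catches, drew it straight up out of the board, and handed in at about 18 s while still holding it.

**Last checks:**
- **Pin:** after release, the handle top was within about 1 mm of where it should be, and the collar was on the tab.
- **Orange carrier:** the last picture showed it upright with its foot about 7 cm above the board top. The arm was at rest (joint speeds below 0.002 rad/s) and the vertical force of about 1.4 N fits the carrier's weight of about 1.6 N.
- **Everything else:** the blue and white carriers looked seated and the bystanders in view looked undisturbed. I judged both by eye and did not measure them. The jar was checked only in the small wrist inset.

**One disagreement:** the gripper read 38.3 mm open, against the 42 mm expected with the catches fully pressed. I put it down to give in the fingers or the catch stops, but did not confirm that. The carrier came out without resistance, so the catches were released.

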